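# Scan and open a push-and-turn medicine bottle

### The job

Turn the medicine bottle on its turntable until its bar-code label faces the scanner squarely and pause a moment for the scan; then press the push-and-turn cap down, twist it free counter-clockwise and lift it straight up, leaving the label facing the scanner. Finish while still holding the cap in the gripper, upright and still, straight above the bottle with about 5 cm of air between the cap's lower rim and the bottle's mouth. Leave the other things on the table and the station where they are.

Things in the scene. Friction and masses are not known exactly. Their poses are not given: they have to be found in the camera images.
- station: the scan station, fixed to the table: a grey base plate 170 x 270 x 12 mm with a turntable and, on its -y side, a grey scanner block 70 x 50 mm and 112 mm tall. Origin: on the table, on the turntable's vertical axis. Its -y axis points from the turntable to the scanner; the plate reaches 180 mm that way and 90 mm the other way.
- scanner_window (a point): centre of the scanner's dark window, on the face of the block that looks at the bottle, 110 mm from the turntable's axis, 70 mm above the table
- turntable: round turntable of the station with the bottle fixed on it: 92 mm disc, 10 mm thick, with a small nose on its rim below the label's middle. Origin: on the axis, 12 mm above the table; -y points to the nose. Turns about the vertical and stays where left (0.45 N m of friction). Starts 0.5 to 1.35 rad counter-clockwise, seen from above, of facing the scanner; it can turn 3 rad either way.
- bottle: a white medicine bottle that stands fixed on the turntable, 72 mm across, shoulder from 78 to 92 mm, neck 34 mm across, mouth 120 mm above its underside. Origin: centre of its underside, 22 mm above the table, on the turntable's axis. Its -y axis points to the middle of the label. Turning the cap unpressed turns bottle and turntable along, after up to 0.1 rad of play.
- label (a point): middle of the bar-code label on the bottle's side (the label is paper with black bars, 50 mm wide, 54 mm tall), 36 mm from the axis, 63 mm above the table
- mouth (a point): centre of the bottle's mouth, 142 mm above the table, on the axis
- cap: the white round push-and-turn cap on the bottle: ribbed, 55 mm across, 36 mm tall, 30 g. Origin: centre of its lower rim, 128 mm above the table when closed (top at 164 mm); z up its axis. Three lugs inside catch under hooks on the neck. Pressed down 4 mm or more and kept down, it turns counter-clockwise seen from above; at 0.55 to 1.5 rad (best 1.0) it lifts straight off. Clockwise it never opens.
- disc (a joint): how far the sprung disc in the bottle's mouth is pressed down by the cap, m: 0 up, 0.007 fully down. Its spring pushes the cap up: 5 N to start, 12 N at 6 mm. The closed cap has about 1.5 mm of sideways play.
- vial: a small amber glass pill vial with a white lid, 28 mm across, 50 mm tall, standing on the station's base plate; origin at the centre of its underside. Leave it alone.
- packet: a small white medicine packet with a blue band, 25 x 70 x 30 mm, lying on the station's base plate beside the scanner block; origin at the centre of its underside. Leave it alone.
- carton: a white medicine carton with a blue band, 50 x 120 x 40 mm; origin at the centre of its underside. Leave it alone.
- jar: a white plastic jar with an ordinary lid, 60 mm across, 85 mm tall, standing on the table away from the station; origin at the centre of its underside. Leave it alone.
- notebook: a spiral notebook lying flat, 150 x 105 x 13 mm; origin at the centre of its underside. Leave it alone.
- pencup: a pen cup with two pens, 70 mm across, 150 mm tall with the pens; origin at the centre of its underside. Leave it alone.
- tray: a grey tablet-counting tray, 100 x 140 x 22 mm; origin at the centre of its underside. Leave it alone.
- blisters: a stack of blister packs, 100 x 45 x 8 mm; origin at the centre of its underside. Leave it alone.
There are look-alikes about, which are no part of the job. What is shaped like the cap but blue, pink or purple is not meant.

How it is judged:
On the way, in this order (a step that is already met when the one before it is completed fails the run):
1. the label faces the scanner within 0.25 rad, the cap still on and not pressed down (x of label in the frame of station between -0.009 and 0.009 m and y of label in the frame of station below -0.02 m and value of joint disc below 0.003 m and z of cap in the frame of mouth below -0.01 m), for 0.3 s.
2. the cap is pressed down by 3.5 mm or more (value of joint disc above 0.0035 m), for 0.05 s.
3. the cap is twisted off its hooks, by 0.45 rad or more (angle between the x axis of cap and the x axis of bottle, either way round above 0.45 rad and z of cap in the frame of mouth below 0 m), for 0.05 s.
At the end, for the whole second after the job is handed in: The gripper holds the cap still, upright within 0.25 rad, its lower rim 25 to 100 mm above the bottle's mouth and within 25 mm of the bottle's axis, touching the bottle nowhere; the label faces the scanner within 0.25 rad (x of label in the frame of station between -0.009 and 0.009 m and y of label in the frame of station below -0.02 m and z of cap in the frame of mouth between 0.025 and 0.1 m and horizontal distance between cap and mouth below 0.025 m and angle between cap's own z axis and vertical below 0.25 rad and linear speed of cap below 0.03 m/s and contact force between cap and the fingers above 1 N and contact force between cap and bottle below 0.1 N and value of joint disc below 0.001 m); the arm keeps its last pose, push and grip.
It fails at once if another thing on the table or the station is moved by more than 20 mm (distance of any of vial, packet, carton, jar, notebook, pencup, tray, blisters from where it was at the start of the episode above 0.02 m).
It also fails if it takes over 42 s, if anything falls off the work surface, if the arm or the gripper's body presses on something with over 40 N, if the wrist force passes 120 N, or if a joint passes its speed limit or range.

### The arm

A 7-joint arm with a two-finger parallel gripper is mounted at the origin on the work surface. World frame = base frame: x ahead of the robot, y to its left, z up, the work surface at z = 0. Lengths are in m, angles in rad, forces in N, time in s.
With the tool pointing down it reaches from about 0.4 to 0.85 m from the base axis. Payload 10.4 kg.
Tool frame: the origin (TCP) lies midway between the tips of the shut fingers; the grasp point (between the pads) lies 19 mm behind it; z points along the fingers, y is the line along which they close (so a half turn about z gives the same grasp; the last joint's range is limited). The gripper opens to 87 mm and grips with 3 to 60 N. Pads are 19 mm wide; open, the fingers measure 117 mm over their backs; the gripper's body (75 mm by 190 mm) begins 51 mm behind the grasp point.
Start: joints at [-1.302, 0.332, -0.065, 1.46, 0.022, 1.35, -0.088], TCP at [0.18, 0.599, 0.193] pointing down, gripper open.
Joint ranges: [-2.6, 2.6], [-0.5, 2.12], [-1.47, 1.34], [0.16, 2.42], [-1.27, 4.41], [0.06, 2.06], [-2.6, 2.6]. Speed limits (rad/s): [2.22, 2.22, 2.79, 2.79, 3.14, 3.14, 3.14].

### API

Orientations are given as a unit quaternion [x, y, z, w].
In Python, from bench import r gives the robot as it stands.
- The arm moves only by the tool arm_command, never from a script. Its argument "moves" is one flat list of numbers, 4 for each row, row after row: the shift along the tool's x, y, z in cm, then the turn about the tool's z in degrees. A call has 1 to 12 rows; each row shifts and turns the commanded pose from where the row before left it, along the tool's axes as they then stand; what a row does not reach is not made up. A row lasts 1/12 s, in which the tool goes at most 41.7 mm and 7.16 degrees, less where a joint would pass 70% of its speed; a pose out of reach is approached as far as the arm can. A call with a gripper value outside its range is refused whole. "fingers" is the opening in per cent of the stroke, from 0 (shut) to 100 (fully open), set as the call begins (left out, the last holds). The fingers move at their own pace and stop on an object; "squeeze" is the grip in N (left out, the last holds). Time passes only in rows, so rows that do not move let the fingers close. It gives the time, the measured TCP pose, the force, the opening and the grip force at its end, in the units of the state.
- r.read_state(): the state, without advancing time (a new reading comes with each control period).
- r.camera(name): name is "scene" or "top"; returns the picture (384x512x3 uint8, red, green, blue); there is no depth.
- r.camera_info(name): a dict with "fx", "fy", "cx", "cy" (pixels), "origin" and "attitude" of the camera in the world. Camera axes: x right, y up, looking along -z (the intrinsics and any distortion apply to the point x, -y, -z); pixel columns grow to the right and rows downward; lengths in m; the calibration is good to about 2 mm. A picture is of the moment at which its call begins. camera_info takes no time and is no camera call.
- r.close_job(): hands the job in; it is judged then, once.
The state is a dict: "time": time; "joint_positions": joint angles; "joint_vel": joint speeds; "joint_torque": joint torques, N m; "ee_pos": TCP position; "eef_rot": TCP orientation; "ft_force": force on the tool from outside, world axes, zero at the start; "torque": the same for the moment, N m; "width": finger opening in m; "grip_force": force on a finger pad.
Only numpy, scipy, OpenCV 4.12 (cv2) and the standard library are available. Lean on these libraries where they do the work, as an engineer would, in place of code of your own. Each camera call takes 0.05 s, during which the arm holds its last target. There are 200 camera calls.

## Working session

There is one attempt and no reset: what is moved stays moved. The work goes in short steps, Python scripts to look and compute and a tool call to move; the robot and the scene stay as the last step left them, time stands still between calls to the robot, and variables do not carry over. Pictures are saved under pics/ and viewed, at most 10 in all, crops included, and the job is handed in when it is done.

Besides the shell and the picture viewer there is one more tool, called after "Call:" by a JSON object that holds its "op" and its "data". arm_command: Moves the arm, as the interface text tells. Its arguments: {"type":"object","properties":{"moves":{"type":"array"},"fingers":{"type":"number"},"squeeze":{"type":"number"}},"required":["moves"]}

```bash
mkdir -p pics; ls; python3 - <<'E'
from bench import r
import cv2
for n in("scene","top"):
    cv2.imwrite(f"pics/{n}0.png",r.camera(n)[:,:,::-1]); print(r.camera_info(n))
print(r.read_state())
E
```

```text
pics
{'fx': 485.85073081907103, 'fy': 485.85073081907103, 'cx': 250.6637336397768, 'cy': 196.50628161768404, 'origin': array([ 1.53371584, -0.36310183,  0.84326683]), 'attitude': array([0.39004912, 0.27373468, 0.49834949, 0.72427812])}
{'fx': 409.0504520634954, 'fy': 409.0504520634954, 'cx': 258.9086224408002, 'cy': 199.3720925628667, 'origin': array([0.30574058, 0.00751899, 1.34571183]), 'attitude': array([ 0.0613512 , -0.05965675, -0.6950099 ,  0.71388958])}
{'time': 0.1, 'joint_positions': array([-1.30159074,  0.3327961 , -0.06471534,  1.46084963,  0.02160253,
        1.34990047, -0.08849799]), 'joint_vel': array([-0.00098458, -0.00288792, -0.0004902 , -0.00287752,  0.00097079,
        0.00037355,  0.00039485]), 'joint_torque': array([ 1.85203171e-03, -6.24559236e+01,  2.50365771e-02, -3.90705585e+01,
       -6.13536593e-02,  3.69934738e-02,  6.69709084e-05]), 'ee_pos': array([0.17968836, 0.59821461, 0.19224509]), 'eef_rot': array([ 1.45367795e-01,  9.89377485e-01, -6.25654068e-04, -6.44397926e-05]), 'ft_force': array([ 0.64925466,  0.96552287, -0.62884411]), 'torque': array([-0.05079454,  0.05664206,  0.0141851 ]), 'grip_force': 0.0, 'width': 0.0872854830309706}
```

View pics/scene0.png

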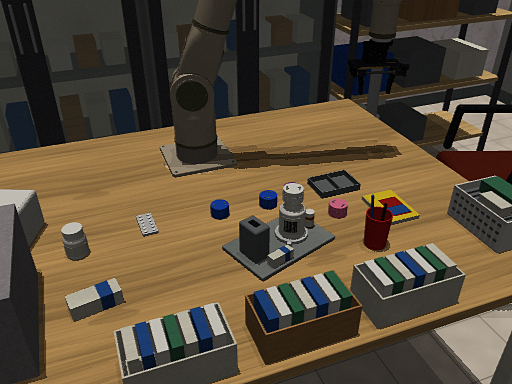

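View pics/top0.png

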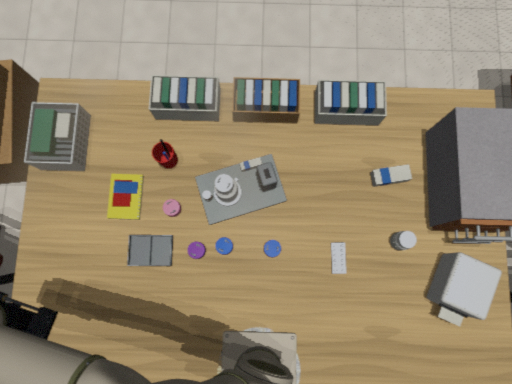

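The scene view shows the bottle and cap at about (292,195) and the scanner block at (254,238). In the top view the cap is at (225,185), the scanner at (266,177), the vial at (207,195) and the packet at (251,164). Next I'll crop in closer.

```bash
cat > h.py <<'E'
import numpy as np,cv2
from scipy.spatial.transform import Rotation as R
from bench import r
def ray(n,u,v):
    c=r.camera_info(n); d=np.array([(u-c["cx"])/c["fx"],-(v-c["cy"])/c["fy"],-1])
    return np.array(c["origin"]),R.from_quat(c["attitude"]).apply(d)
def onz(n,u,v,z):
    o,d=ray(n,u,v); return (o+d*(z-o[2])/d[2])[:2]
def proj(n,p):
    c=r.camera_info(n); q=R.from_quat(c["attitude"]).inv().apply(np.array(p)-c["origin"])
    return np.array([c["cx"]+c["fx"]*q[0]/-q[2],c["cy"]-c["fy"]*q[1]/-q[2]])
E
python3 - <<'E'
from h import *
a=cv2.imread("pics/scene0.png")[165:285,210:350];b=cv2.imread("pics/top0.png")[145:230,185:295]
a=cv2.resize(a,None,fx=5,fy=5,interpolation=cv2.INTER_CUBIC);b=cv2.resize(b,None,fx=7,fy=7,interpolation=cv2.INTER_CUBIC)
cv2.imwrite("pics/sc.png",a);cv2.imwrite("pics/tc.png",b)
t=cv2.imread("pics/top0.png")
hsv=cv2.cvtColor(t,cv2.COLOR_BGR2HSV)
# plate: grey, low sat
m=((hsv[:,:,1]<60)).astype(np.uint8); m[:,:190]=0;m[:,290:]=0;m[:150]=0;m[228:]=0
m=cv2.morphologyEx(m,cv2.MORPH_OPEN,np.ones((3,3)))
cs,_=cv2.findContours(m,0,2);c=max(cs,key=cv2.contourArea);bx=cv2.boxPoints(cv2.minAreaRect(c))
for p in bx: print(p,onz("top",*p,.012))
E
```

```text
[193.80705 176.60735] [0.60779671 0.23335126]
[271.83188 152.4568 ] [ 0.6983083  -0.02546168]
[286.70154 200.49715] [ 0.53514622 -0.07814715]
[208.6767  224.64769] [0.44810134 0.17599189]
```

View pics/sc.png

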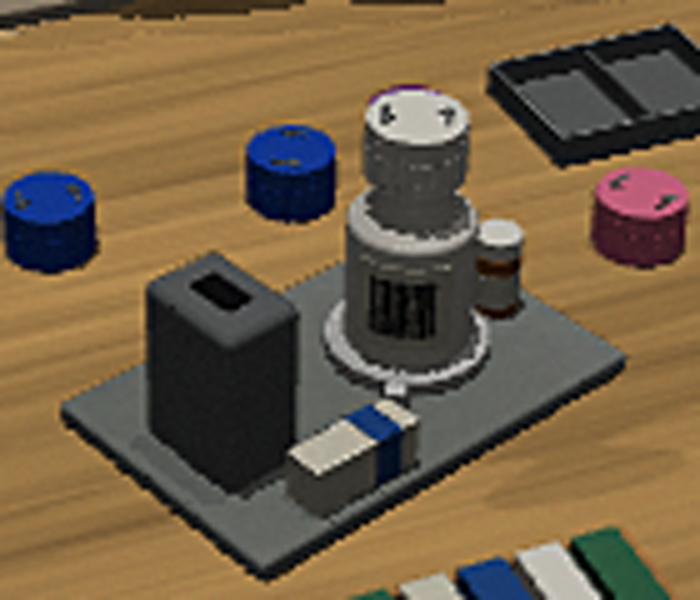

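View pics/tc.png

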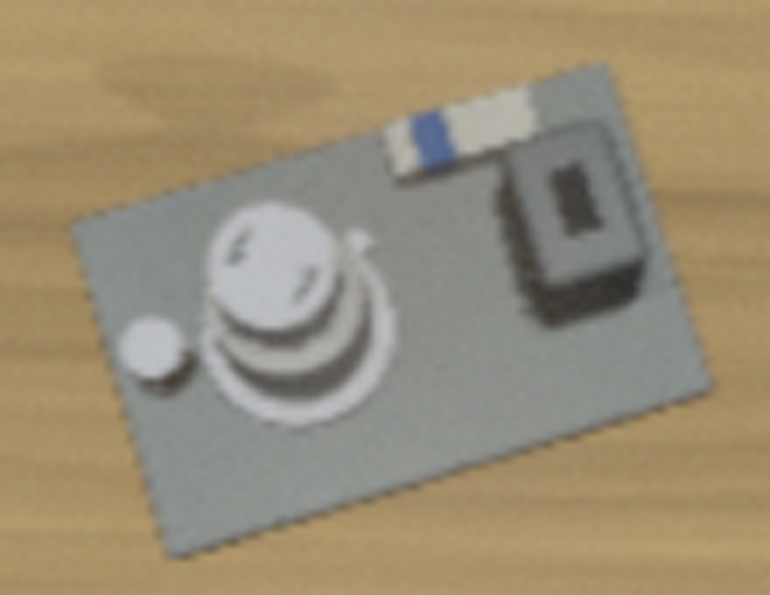

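In the scene crop the label and nose face the camera, with the nose at (397,388) and the cap top at (416,117). In the top crop the cap top is at (272,266), the nose at (360,243) and the plate corners are clear. The vial is beside the bottle on the side away from the scanner.

```bash
python3 - <<'E'
from h import *
T=lambda u,v:(u/7+185-.43,v/7+145-.43); S=lambda u,v:(u/5+210-.4,v/5+165-.4)
c=np.array([onz("top",*T(*p),.012) for p in [(73,222),(603,65),(710,387),(172,555)]]);print(c)
a=c[1]-c[0];b=c[2]-c[3]; d=(a+b)/2; L=np.linalg.norm(d); d/=L; print("scanner dir",d,L,np.linalg.norm(c[3]-c[0]))
mid=c.mean(0); print("axis from plate",mid-d*.045)
print("cap top",onz("top",*T(272,266),.164),onz("scene",*S(416,117),.164))
ax=(onz("top",*T(272,266),.164)+onz("scene",*S(416,117),.164))/2
for n in(onz("top",*T(362,241),.02),onz("scene",*S(397,388),.02)):
    v=n-ax; print("nose",n,np.linalg.norm(v),"angle to scanner (ccw+)",np.arctan2(d[0]*v[1]-d[1]*v[0],d@v))
print("disc",onz("top",*T(300,330),.022))
print("vial",onz("top",*T(154,349),.062))
s=r.read_state(); M=R.from_quat(s["eef_rot"]).as_matrix();print(M)
# arm tool y axis angle
print("tool y az",np.degrees(np.arctan2(M[1,1],M[0,1])),"scan az",np.degrees(np.arctan2(d[1],d[0])))
E
```

```text
[[ 0.60900842  0.22943061]
 [ 0.6933213  -0.02179225]
 [ 0.53723639 -0.07578965]
 [ 0.45074424  0.17459468]]
scanner dir [ 0.32234012 -0.94662392] 0.2649453370182929 0.16749486581599168
axis from plate [0.55807228 0.11920892]
cap top [0.5576917  0.11920617] [0.55858239 0.11810888]
nose [0.60163832 0.09067806] 0.051722441206885135 angle to scanner (ccw+) 0.6710247594570486
nose [0.59943902 0.09413229] 0.048034781634376016 angle to scanner (ccw+) 0.7067453148345704
disc [0.55755248 0.11817157]
vial [0.53934608 0.18102082]
[[-9.57736400e-01  2.87647166e-01 -3.09410464e-04]
 [ 2.87647328e-01  9.57735625e-01 -1.21928116e-03]
 [-5.43893446e-05 -1.25675104e-03 -9.99999209e-01]]
tool y az 73.28283879723816 scan az -71.19549513953416
```

Call:
{"op": "arm_command", "data": {"moves": [-2, -1.5, -0.5, 0, -3, -2, -0.5, 0, -3, -2, 0, 0, -3, -2, 0, 0, -3, -2.2, 0, 0, -3, -2.2, 0, 0, -3, -2.2, 0, 0, -3, -2.2, 0, 0, -3, -2.2, 0, 0, -3, -2.2, 0, 0, -3, -2.2, 0, 0, -3, -2.2, 0, 0], "fingers": 100}}

```text
time: 1.1
ee_pos: [0.4434, 0.2558, 0.2028]
eef_rot: [0.145, 0.989, 0.0, -0.0]
ft_force: [0.8, 0.0, 0.1]
width: 0.0872
grip_force: 0.0
```

Call:
{"op": "arm_command", "data": {"moves": [-3, -2.2, 0, 0, -3, -2.2, 0, 0, -3, -2.2, 0, 0, -3, -2.2, 0, 0, -2, -1.0, 0, 0, -1, -0.3, 0, 0, 0, 0, 0, 0]}}

```text
time: 1.68
ee_pos: [0.5584, 0.1156, 0.2024]
eef_rot: [0.147, 0.989, -0.001, -0.0]
ft_force: [0.1, 0.7, -0.6]
width: 0.0871
grip_force: 0.0
```

```bash
cat > st.py <<'E'
from h import *
s=r.read_state(); M=R.from_quat(s["eef_rot"]).as_matrix(); p=s["ee_pos"]
e=M.T@(np.array([.558,.1187,.129])-p)
print(s["time"],p.round(4),"to go cm",(100*e).round(2),"yaw",np.degrees(np.arctan2(M[1,1],M[0,1])).round(1),"j",s["joint_positions"].round(2),"F",s["ft_force"].round(1),"T",s["torque"].round(2),s["width"],s["grip_force"])
E
python3 st.py
```

```text
1.6833 [0.5584 0.1156 0.2024] to go cm [0.13 0.29 7.34] yaw 73.1 j [-0.62  0.21  0.39  1.62 -0.08  1.33  1.06] F [ 0.1  0.7 -0.6] T [ 0.01 -0.02  0.01] 0.08712469373127572 0.0
```

Call:
{"op": "arm_command", "data": {"moves": [0.1, 0.3, 1, 0, 0, 0, 2, 0, 0, 0, 2, 0, 0, 0, 1.5, 0, 0, 0, 0.75, 0, 0, 0, 0, 0]}}

```text
time: 2.18
ee_pos: [0.5552, 0.1223, 0.1283]
eef_rot: [0.144, 0.99, -0.001, -0.002]
ft_force: [-0.3, 0.5, -0.6]
width: 0.0872
grip_force: 0.0
```

Call:
{"op": "arm_command", "data": {"moves": [0, 0, 0, 0, 0, 0, 0, 0, 0, 0, 0, 0, 0, 0, 0, 0, 0, 0, 0, 0, 0, 0, 0, 0], "fingers": 0, "squeeze": 30}}

```text
time: 2.68
ee_pos: [0.5574, 0.1207, 0.1308]
eef_rot: [0.145, 0.989, 0.0, 0.0]
ft_force: [-1.5, -6.5, 4.0]
width: 0.0551
grip_force: 3.5
```

```bash
python3 st.py
```

```text
2.6833 [0.5574 0.1207 0.1308] to go cm [-0.11 -0.17  0.18] yaw 73.3 j [-0.61  0.26  0.38  1.71 -0.1   1.19  1.07] F [-1.5 -6.5  4. ] T [-1.68  0.46  0.05] 0.055109152006107213 3.503369987010956
```

Call:
{"op": "arm_command", "data": {"moves": [0, -0.15, 0, 0, 0, 0, 0, 0, 0, 0, 0, 0, 0, 0, 0, 0], "squeeze": 50}}

```text
time: 3.02
ee_pos: [0.5572, 0.1194, 0.1308]
eef_rot: [0.145, 0.989, 0.0, 0.0]
ft_force: [0.2, 0.0, 5.3]
width: 0.0526
grip_force: 50.0
```

```bash
python3 st.py
```

```text
3.0167 [0.5572 0.1194 0.1308] to go cm [-0.1  -0.05  0.18] yaw 73.3 j [-0.61  0.26  0.38  1.71 -0.1   1.19  1.07] F [0.2 0.  5.3] T [ 0.06 -0.01 -0.04] 0.0526135898589457 50.00653624534607
```

Call:
{"op": "arm_command", "data": {"moves": [0, 0, -0.05, 3, 0, 0, 0, 4, 0, 0, 0, 4, 0, 0, 0, 4, 0, 0, 0, 4, 0, 0, 0, 4, 0, 0, 0, 4, 0, 0, 0, 4, 0, 0, 0, 4, 0, 0, 0, 4, 0, 0, 0, 0, 0, 0, 0, 0]}}

```text
time: 4.02
ee_pos: [0.5575, 0.12, 0.131]
eef_rot: [0.466, 0.885, 0.001, 0.001]
ft_force: [5.3, 2.7, -1.5]
width: 0.0524
grip_force: 50.0
```

```bash
python3 st.py; cat > look.py <<'E'
import sys
from h import *
a=r.camera("scene")[:,:,::-1];cv2.imwrite(f"pics/{sys.argv[1]}_full.png",a)
a=cv2.resize(a[165:285,210:350],None,fx=5,fy=5,interpolation=cv2.INTER_CUBIC);cv2.imwrite(f"pics/{sys.argv[1]}.png",a)
E
python3 look.py s1
```

```text
4.0167 [0.5575 0.12   0.131 ] to go cm [-0.13 -0.03  0.2 ] yaw 34.4 j [-0.69  0.26  0.46  1.72 -0.13  1.19  0.41] F [ 5.3  2.7 -1.5] T [ 0.6  -1.22  0.24] 0.05237484376376306 49.99591648578644
```

View pics/s1.png

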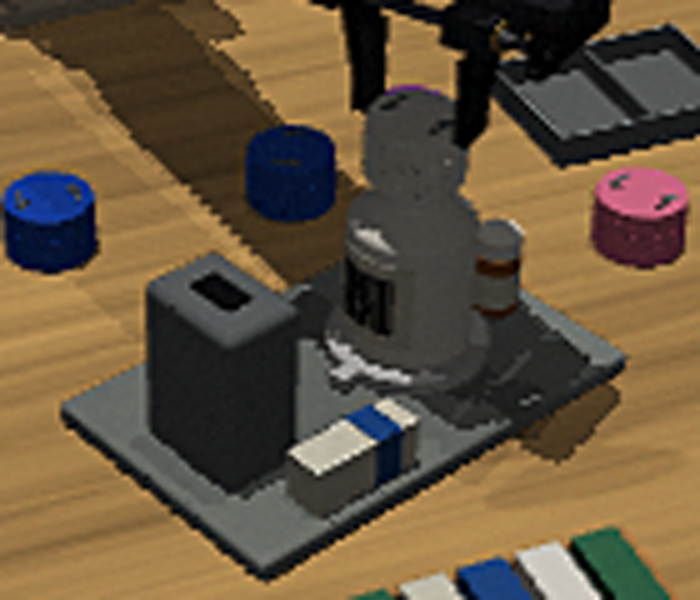

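After the turn the nose sits at about (343,375) and the label at (368,300). Both are further left, but not yet square to the scanner.

```bash
python3 - <<'E'
from h import *
S=lambda u,v:(u/5+210-.4,v/5+165-.4)
d=np.array([.3223,-.9466]);ax=np.array([.558,.1187])
for p in((397,388),(343,376),(340,379)):
    v=onz("scene",*S(*p),.018)-ax;print("nose",np.linalg.norm(v),np.arctan2(d[0]*v[1]-d[1]*v[0],d@v))
# label centre ; intersect cyl approx: visible label bars centre
for a in(-.2,-.1,0,.1,.2,.3,.7):
    w=R.from_euler("z",a).apply([*d,0]); f=lambda k,z:((proj("scene",[*ax,0]+k*w+[0,0,z])-[209.6,164.6])*5).round()
    print(a,"nose px",f(.05,.018),"label",f(.036,.063))
E
```

```text
nose 0.045655937371472076 0.7030455414790567
nose 0.050285511628232984 0.05689704970474668
nose 0.053365654505148734 0.07055963662154187
-0.2 nose px [329. 364.] label [353. 291.]
-0.1 nose px [334. 369.] label [357. 294.]
0 nose px [340. 373.] label [361. 297.]
0.1 nose px [346. 378.] label [366. 300.]
0.2 nose px [353. 381.] label [371. 303.]
0.3 nose px [361. 385.] label [376. 305.]
0.7 nose px [396. 393.] label [402. 311.]
```

Call:
{"op": "arm_command", "data": {"moves": [0, 0.1, 0, 2, 0, 0, 0, 3, 0, 0, 0, 0, 0, 0, 0, 0, 0, 0, 0, 0, 0, 0, 0, 0, 0, 0, 0, 0, 0, 0, 0, 0]}}

```text
time: 4.73
ee_pos: [0.5577, 0.1201, 0.131]
eef_rot: [0.505, 0.863, 0.0, -0.0]
ft_force: [1.2, 0.8, 1.4]
width: 0.0527
grip_force: 50.0
```

```bash
python3 st.py
```

```text
4.7333 [0.5577 0.1201 0.131 ] to go cm [-0.13 -0.04  0.2 ] yaw 29.3 j [-0.7   0.27  0.48  1.71 -0.13  1.19  0.33] F [1.2 0.8 1.4] T [ 0.38 -0.51  0.37] 0.052732257094119925 49.999473094940186
```

Call:
{"op": "arm_command", "data": {"moves": [0, 0, 0.1, 0, 0, 0, 0.1, 0, 0, 0, 0.1, 0, 0, 0, 0.1, 0, 0, 0, 0.1, 0, 0, 0, 0.1, 0, 0, 0, 0, 0, 0, 0, 0, 0], "squeeze": 60}}

```text
time: 5.4
ee_pos: [0.5579, 0.12, 0.1264]
eef_rot: [0.505, 0.863, 0.001, 0.0]
ft_force: [-2.9, 0.6, 15.0]
width: 0.0525
grip_force: 60.0
```

```bash
python3 st.py
```

```text
5.4 [0.5579 0.12   0.1264] to go cm [-0.12 -0.06 -0.26] yaw 29.3 j [-0.69  0.27  0.48  1.72 -0.13  1.18  0.33] F [-2.9  0.6 15. ] T [0.09 0.78 0.34] 0.05245568626116402 60.02137362957001
```

Call:
{"op": "arm_command", "data": {"moves": [0, 0, 0.1, 0, 0, 0, 0.05, 0, 0, 0, 0, 0, 0, 0, 0, -3, 0, 0, 0, -4, 0, 0, 0, -4, 0, 0, 0, -4, 0, 0, 0, -4, 0, 0, 0, 0]}}

```text
time: 6.15
ee_pos: [0.5583, 0.1197, 0.1248]
eef_rot: [0.354, 0.935, 0.001, 0.001]
ft_force: [-0.2, 1.0, 11.1]
width: 0.0519
grip_force: 60.0
```

```bash
python3 st.py;python3 look.py s2
```

```text
6.15 [0.5583 0.1197 0.1248] to go cm [-0.04 -0.1  -0.42] yaw 48.5 j [-0.66  0.27  0.43  1.72 -0.12  1.18  0.65] F [-0.2  1.  11.1] T [0.02 0.15 0.  ] 0.05191378245246546 60.01515090465546
```

View pics/s2.png

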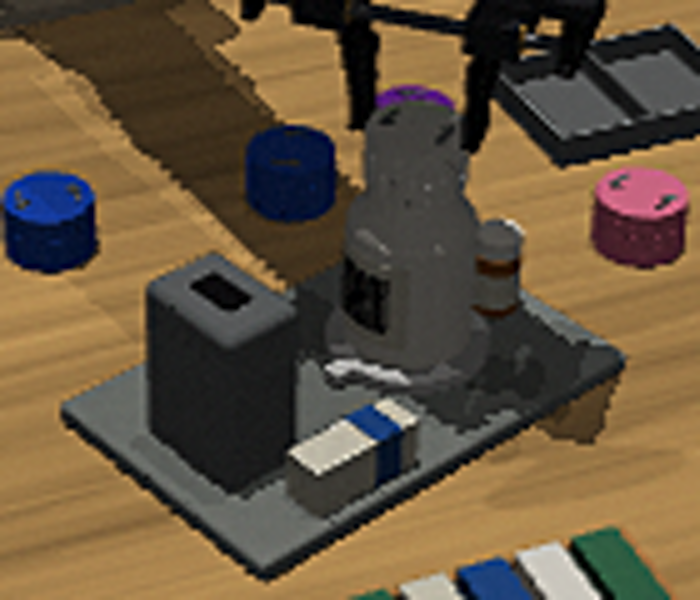

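The label (about 366,297) and the nose have stayed facing the scanner while the cap turns freely, so I'll continue the twist.

Call:
{"op": "arm_command", "data": {"moves": [0, 0, 0, -4, 0, 0, 0, -4, 0, 0, 0, -4, 0, 0, 0, -4, 0, 0, 0, -4, 0, 0, 0, -4, 0, 0, 0, -4, 0, 0, 0, -4, 0, 0, 0, -4, 0, 0, 0, -4, 0, 0, 0, 0, 0, 0, 0, 0]}}

```text
time: 7.2
ee_pos: [0.5585, 0.1196, 0.1248]
eef_rot: [0.015, 1.0, 0.0, 0.001]
ft_force: [0.2, 0.1, 11.0]
width: 0.0518
grip_force: 60.0
```

```bash
python3 st.py
```

```text
7.2 [0.5585 0.1196 0.1248] to go cm [ 0.04 -0.1  -0.42] yaw 88.3 j [-0.58  0.26  0.34  1.72 -0.09  1.18  1.33] F [ 0.2  0.1 11. ] T [0.02 0.1  0.02] 0.051779303510967385 60.01578748226166
```

Call:
{"op": "arm_command", "data": {"moves": [0, 0, -0.2, 0, 0, 0, -0.3, 0, 0, 0, -0.4, 0, 0, 0, -0.5, 0, 0, 0, 0, 0]}}

```text
time: 7.62
ee_pos: [0.5575, 0.1196, 0.1379]
eef_rot: [0.015, 1.0, -0.0, -0.0]
ft_force: [0.7, 0.1, 0.1]
width: 0.052
grip_force: 60.0
```

```bash
python3 st.py
```

```text
7.6167 [0.5575 0.1196 0.1379] to go cm [-0.05 -0.09  0.89] yaw 88.3 j [-0.58  0.25  0.34  1.7  -0.09  1.21  1.32] F [0.7 0.1 0.1] T [-0.01 -0.01  0.06] 0.0520441824566545 59.998353123664856
```

Force is near zero, so the cap is free. I'll lift it the rest of the way.

Call:
{"op": "arm_command", "data": {"moves": [0, 0, -0.8, 0, 0, 0, -1, 0, 0, 0, -1, 0, 0, 0, -1, 0, 0, 0, -1, 0, 0, 0, -0.6, 0, 0, 0, -0.3, 0, 0, 0, 0, 0, 0, 0, 0, 0, 0, 0, 0, 0, 0, 0, 0, 0, 0, 0, 0, 0]}}

```text
time: 8.62
ee_pos: [0.5575, 0.1198, 0.194]
eef_rot: [0.015, 1.0, -0.0, -0.0]
ft_force: [0.6, 0.1, 0.2]
width: 0.0525
grip_force: 60.0
```

```bash
python3 st.py;python3 look.py s3
```

```text
8.6167 [0.5575 0.1198 0.194 ] to go cm [-0.06 -0.11  6.5 ] yaw 88.3 j [-0.59  0.21  0.35  1.63 -0.07  1.32  1.31] F [0.6 0.1 0.2] T [ 0.06 -0.02  0.  ] 0.05245226204812539 59.99833166599274
```

View pics/s3.png

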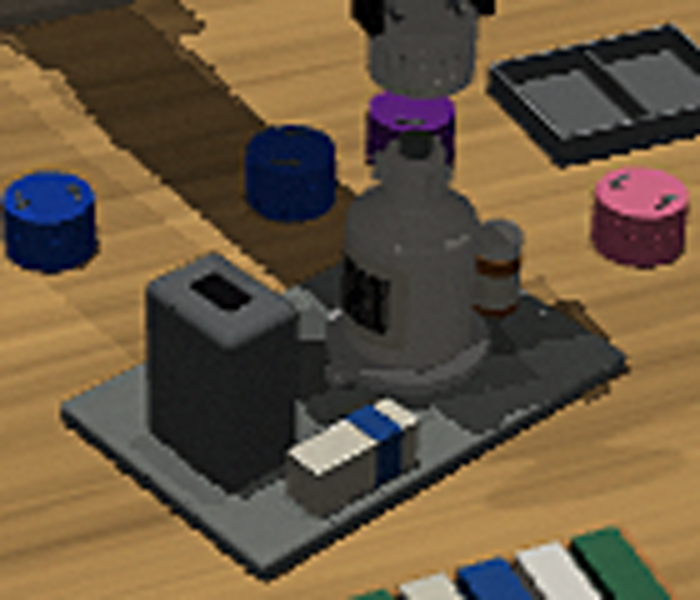

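The cap is held upright at (420,50), clear above the open mouth at (417,145). The nose at about (337,373) matches the square-on prediction of (340,373).

```bash
python3 -c "
from bench import r
print(r.close_job())"
```

```text
the job is handed in; nothing more can be done
None
```

I turned the label to face the scanner, pressed and twisted the cap free, and handed the job in with the gripper holding the cap upright about 5 cm above the bottle's mouth. The last picture showed the label square to within about 0.1 rad; the hand-in returned no verdict.

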